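# Push a sample beaker through the self-closing flap of a sample changer

## Task

Hand the teal-capped sample beaker standing in the intake lane over to the sample changer: with one finger push the orange self-closing flap open before the beaker gets to it, and while it stays open push the beaker through the doorway with the other finger, far enough into the bay that the flap springs fully shut behind it. The beaker must only be pushed along the lane floor, never lifted or tipped over, and it must not itself be used to shove a shut flap open. Leave the spare beaker, the brown bottle and the mouse where they are, and finish clear of everything.

Things in the scene. Friction and masses are not known exactly. Their poses are not given: they have to be found in the camera images.
- lane: Straight open-topped intake lane, fixed. Origin: middle of the doorway under the shut flap, on the bench (z = 0). x axis: along the lane, the pushing direction, from open entry into bay (world yaw 60 to 120 deg, robot's right to left); y left of it, z up. Floor 8 mm above the bench. Walls 6 mm thick, inner faces at y = +-32 mm, tops 34 mm above the bench. Fingers enter from above.
- bay (a point): Middle of the bay, the teal-floored part of the lane beyond the doorway, on its floor (lane x = 150, y = 0, z = 8 mm); same axes as the lane. The lane floor runs from lane x = -195 mm (open end) to +239 mm (end wall). Nothing covers the lane, so fingers can travel along all of it. Outside, at lane x = 40 to 245, y = -38 to -123 mm, stands a white housing 50 mm high.
- hinge (a point): Foot of the flap's upright hinge pin, on the lane floor at lane (x, y) = (0, -32 mm). Flap: orange leaf 4 mm thick, 59 mm long, from 11 to 53 mm above the bench; its free edge is at lane y = +27 mm when shut. It sweeps a quarter circle of 59 mm round the pin, on the bay side only, so it can shut behind the beaker only if the beaker's centre is beyond about lane x = 80 mm.
- flap (a joint): Flap angle, rad: 0 = shut, square across the lane at lane x = 0; grows as the free edge swings into the bay (towards lane +x); stop at 1.45. A spring pulls it shut within about half a second; torque 0.025 N m when shut, 0.09 N m at 1.3 rad (0.5 to 2 N at its free edge).
- beaker: Capped sample beaker to be pushed: loose white upright cylinder with teal cap, 50 mm diameter, 55 mm high, about 0.1 kg. Origin: centre of its underside, z axis up. Starts standing on the lane floor before the doorway, its centre 78 to 115 mm before the shut flap and within 6 mm of the lane's middle line.
- spare_beaker: Bystander: same beaker with blue cap, 50 mm diameter, 55 mm high, on the bench on the robot's side of the lane. Origin: centre of its underside.
- amber_bottle: Bystander: brown reagent bottle with black cap, 64 mm diameter, 140 mm high, on the bench on the far side of the lane. Origin: centre of its underside.
- mouse: Bystander: white computer mouse, 100 x 60 x 33 mm, on the bench on the robot's side of the lane. Origin: centre of its underside.
There are look-alikes about, which are no part of the job. What is shaped like the beaker but green is not meant.

How it is judged:
On the way, in this order (a step that is already met when the one before it is completed fails the run):
1. the flap is pushed open (over 0.6 rad) by the robot while the beaker is still wholly before the doorway (value of joint flap above 0.6 rad and x of beaker in the frame of lane below -0.026 m).
2. the beaker is past the flap in the bay and the flap has shut behind it (x of beaker in the frame of lane between 0.08 and 0.222 m and y of beaker in the frame of lane between -0.03 and 0.03 m and z of beaker in the frame of lane below 0.013 m and angle between beaker's own z axis and vertical below 0.1 rad and value of joint flap below 0.1 rad), for 0.2 s.
At the end, for the whole second after the job is handed in: The beaker stands upright (within 0.1 rad) and at rest on the bay floor between the lane walls, its centre 80 to 222 mm past the doorway, and the flap is shut (below 0.1 rad) (all of step 2 and linear speed of beaker below 0.01 m/s); the robot touches nothing.
It fails at once if the beaker is lifted more than 12 mm off the lane floor (z of beaker in the frame of lane above 0.02 m).
It fails at once if the beaker is tipped by more than 0.4 rad (angle between beaker's own z axis and vertical above 0.4 rad).
It fails at once if the beaker goes into the doorway while the flap is not held open (below 0.35 rad with the beaker's front 5 mm or more past the doorway) (x of beaker in the frame of lane between -0.02 and 0.05 m and value of joint flap below 0.35 rad).
It fails at once if the spare beaker, brown bottle or mouse is disturbed (moved over 20 mm) (distance of any of spare_beaker, amber_bottle, mouse from where it was at the start of the episode above 0.02 m).
It also fails if it takes over 38 s, if anything falls off the work surface, if the arm or the gripper's body presses on something with over 40 N, if the wrist force passes 120 N, or if a joint passes its speed limit or range.

## Robot

A 6-joint arm with a two-finger parallel gripper is mounted at the origin on the work surface. World frame = base frame: x ahead of the robot, y to its left, z up, the work surface at z = 0. Lengths are in m, angles in rad, forces in N, time in s.
With the tool pointing down it reaches from about 0.25 to 0.775 m from the base axis. Payload 8.9 kg.
Tool frame: the origin (TCP) lies where the fingers leave the gripper's body, on its centre line; the fingertips stand 73 mm ahead of it and the grasp point (between the pads) lies 54 mm ahead of it (tcp_to_grasp is the z of the grasp point in the tool frame, in m); z points along the fingers, y is the line along which they close (so a half turn about z gives the same grasp; the last joint's range is limited). The gripper opens to 85 mm and grips with 20 to 120 N. Pads are 22 mm wide; open, the fingers measure 114 mm over their backs; the gripper's body (76 mm by 85 mm) begins 54 mm behind the grasp point. The pads swing forward as they close: fully open they stand 13 mm farther back than shut.
Start: joints at [1.004, 0.291, -0.153, 1.127, 0, 1.431], TCP at [0.218, 0.478, 0.304] pointing down, gripper open.
Joint ranges: [-2.52, 2.52], [-0.91, 1.74], [-1.3, 1.37], [-1.96, 2.02], [-1.52, 1.47], [-3.14, 3.14]. Speed limits (rad/s): [2.22, 2.22, 2.79, 3.14, 3.14, 3.14].

## Interface

Orientations are given as a 3x3 rotation matrix whose columns are the frame's x, y, z axes.
In Python, from station import * gives the robot as it stands.
- The arm moves only by the tool step_arm, never from a script. Its argument "deltas" is a list of rows, each an object with "jaw": the closure, from -1 (fully open) to 1 (shut); "delta_pos": the shift along the tool's x, y, z in cm, a list of three; "turn": the turn, a rotation vector about the tool's x, y, z in degrees, a list of three. In form: [{"jaw": jaw, "delta_pos": [dx, dy, dz], "turn": [ax, ay, az]}, ...]. A call has 1 to 12 rows; each row shifts and turns the commanded pose from where the row before left it, along the tool's axes as they then stand; what a row does not reach is not made up. A row lasts 1/12 s, in which the tool goes at most 41.7 mm and 7.16 degrees, less where a joint would pass 70% of its speed; a pose out of reach is approached as far as the arm can. A call with a gripper value outside its range is refused whole. The fingers move at their own pace and stop on an object; "squeeze" is the grip in N (left out, the last holds). Time passes only in rows, so rows that do not move let the fingers close. It gives the time, the measured TCP pose, the force, the opening and the grip force at its end, in the units of the state.
- sense(): the state, without advancing time (a new reading comes with each control period).
- get_image(name): name is "scene" or "top" or "wrist"; returns a dict with "image" (384x512x3 uint8, blue, green, red), "camera_matrix" (3x3 intrinsics, pixels), "dist" ([k1, k2, p1, p2, k3] as OpenCV has them; the pictures are not rectified), "pose" (4x4, takes a point from camera to world coordinates). Camera axes: x right, y down, z forward; pixel columns grow to the right and rows downward; lengths in m; the calibration is good to about 2 mm. A picture is of the moment at which its call begins. There is no depth.
- hand_in(): hands the job in; it is judged then, once.
The state is a dict: "time": time; "joints": joint angles; "qd": joint speeds; "effort": joint torques, N m; "eef_pos": TCP position; "eef_rot": TCP orientation; "force": force on the tool from outside, world axes, zero at the start; "ft_torque": the same for the moment, N m; "width": opening from 0.0 (shut) to 1.0 (fully open); "grip_force": force on a finger pad.
Only numpy, scipy, OpenCV 4.12 (cv2) and the standard library are available. Lean on these libraries where they do the work, as an engineer would, in place of code of your own. Each camera call takes 0.05 s, during which the arm holds its last target. There are 200 camera calls.

## Working session

There is one attempt and no reset: what is moved stays moved. The work goes in short steps, Python scripts to look and compute and a tool call to move; the robot and the scene stay as the last step left them, time stands still between calls to the robot, and variables do not carry over. Pictures are saved under pics/ and viewed, at most 10 in all, crops included, and the job is handed in when it is done.

Besides the shell and the picture viewer there is one more tool, called after "Request:" as a command line: name --argument value ..., lists and objects as JSON in quotes. step_arm: Moves the arm, as the interface text tells. Its arguments: {"type":"object","properties":{"deltas":{"type":"array","items":{"type":"object","properties":{"jaw":{"type":"number"},"delta_pos":{"type":"array","items":{"type":"number"}},"turn":{"type":"array","items":{"type":"number"}}}}},"squeeze":{"type":"number"}},"required":["deltas"]}

```bash
ls; mkdir -p pics
python3 - <<'E'
from station import *
import cv2
for n in("scene","top"):
    d=get_image(n);cv2.imwrite(f"pics/{n}0.png",d["image"]);print(n,d["camera_matrix"],d["dist"],d["pose"])
s=sense();print(s["time"],s["eef_pos"],s["eef_rot"],s["width"])
E
```

```text
pics
scene [[493.56395442   0.         250.81553044]
 [  0.         493.56395442 191.58406584]
 [  0.           0.           1.        ]] [-0.21810278  0.          0.          0.          0.        ] [[-0.05991814  0.81676061 -0.57385706  1.18152497]
 [ 0.99819434  0.0465919  -0.03791104  0.04562806]
 [-0.00422716 -0.57509243 -0.81807752  0.85050269]
 [ 0.          0.          0.          1.        ]]
top [[396.31698243   0.         258.21118975]
 [  0.         396.31698243 190.45923724]
 [  0.           0.           1.        ]] [-0.03037674  0.          0.          0.          0.        ] [[-0.02432811 -0.99465576  0.10033975  0.53018202]
 [-0.99967439  0.02497738  0.00521927  0.00487655]
 [-0.0076976  -0.10018011 -0.99493954  0.81014944]
 [ 0.          0.          0.          1.        ]]
0.1 [0.21762118 0.47744408 0.30339847] [[-9.09896393e-01  4.14835126e-01 -6.10455990e-04]
 [ 4.14835547e-01  9.09895884e-01 -9.73976435e-04]
 [ 1.51411756e-04 -1.13945649e-03 -9.99999339e-01]] 1.0025490400931791
```

View pics/scene0.png

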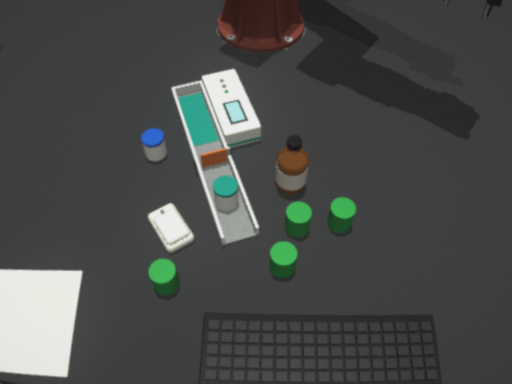

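View pics/top0.png

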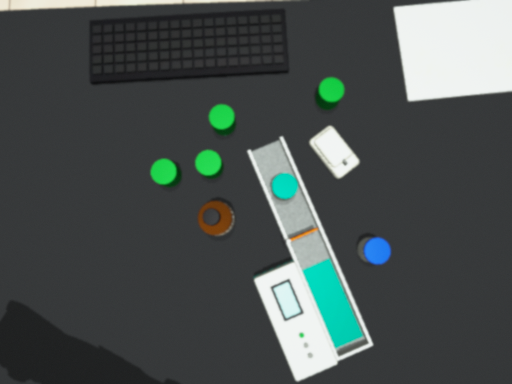

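The scene view shows the lane from the entry at about (235,235) to the bay at (190,90), with the flap at (214,157) and the teal-capped beaker at (227,190). In the top view the flap is at (303,233) and the beaker at (285,185). The spare beaker is at (376,250), the mouse at (334,152) and the bottle at (215,218).

Going by the camera poses, the lane heading looks closer to -x than to yaw 60–120°. I'll check this numerically with both cameras before I trust it.

```bash
cat > h.py <<'E'
import numpy as np, cv2
def ray(d,uv,z):
    p=cv2.undistortPoints(np.array([[uv]],float),d["camera_matrix"],np.array(d["dist"]))[0,0]
    T=np.array(d["pose"]);r=T[:3,:3]@[p[0],p[1],1];return T[:3,3]+r*(z-T[2,3])/r[2]
def proj(d,P):
    T=np.linalg.inv(d["pose"]);return cv2.projectPoints(np.atleast_2d(P).astype(float),cv2.Rodrigues(T[:3,:3])[0],T[:3,3],d["camera_matrix"],np.array(d["dist"]))[0][:,0]
E
python3 - <<'E'
from station import *
from h import *
S=get_image("scene");T=get_image("top");W=get_image("wrist");cv2.imwrite("pics/w0.png",W["image"])
for n,a,b,z in[("beaker",(227,185),(285,185),.063),("flap",(214,157),(303,233),.053),("spare",(153,137),(377,250),.055),("bottle",(294,142),(212,216),.14),("entryL",(223,239),(250,152),.034),("bayend",(190,85),(370,345),.034)]:
    print(n,ray(S,a,z).round(3),ray(T,b,z).round(3))
print("base in scene",proj(S,[[0,0,0],[0.1,0,0],[.218,.478,.23]]))
print(W["pose"])
E
```

```text
beaker [ 0.616 -0.039  0.063] [ 0.615 -0.042  0.063]
flap [ 0.539 -0.073  0.053] [ 0.523 -0.074  0.053]
spare [ 0.491 -0.211  0.055] [ 0.488 -0.213  0.055]
bottle [0.563 0.088 0.14 ] [0.556 0.088 0.14 ]
entryL [ 0.722 -0.038  0.034] [0.686 0.023 0.034]
bayend [ 0.302 -0.158  0.034] [ 0.308 -0.197  0.034]
base in scene [[260.89172818  24.59318857]
 [259.20306518  46.1101426 ]
 [464.27823387  13.68887678]]
[[ 0.41500713  0.87761224  0.23992883  0.15717962]
 [ 0.90981685 -0.39986839 -0.1110791   0.50465205]
 [-0.00154442  0.26438991 -0.96441464  0.37436473]
 [ 0.          0.          0.          1.        ]]
```

View pics/w0.png

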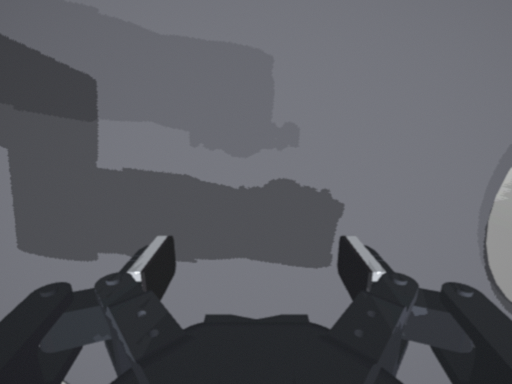

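The two cameras agree with each other and with the robot base, so I'll trust the images: the lane heading is about -155°, not the stated yaw. The wrist view shows only bare bench, the fingers and their shadows. Next I'll take enlarged crops to fit the lane and confirm the beaker.

Run:
```python
import cv2
t=cv2.imread("pics/top0.png")[130:365,235:395]; cv2.imwrite("pics/t1.png",cv2.resize(t[:118],None,fx=5,fy=5,interpolation=cv2.INTER_CUBIC)[:600])
cv2.imwrite("pics/t2.png",cv2.resize(t[100:],None,fx=4,fy=4,interpolation=cv2.INTER_CUBIC))
```

```text
(no output)
```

View pics/t1.png

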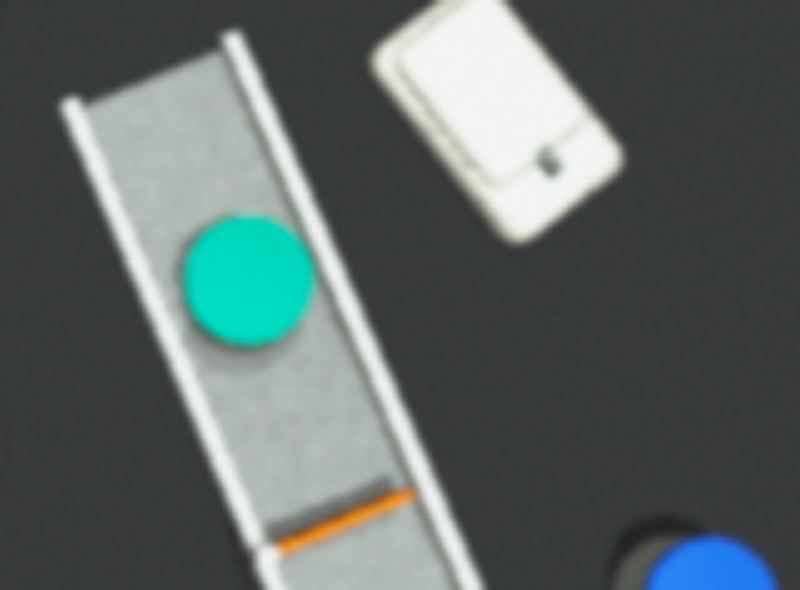

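View pics/t2.png

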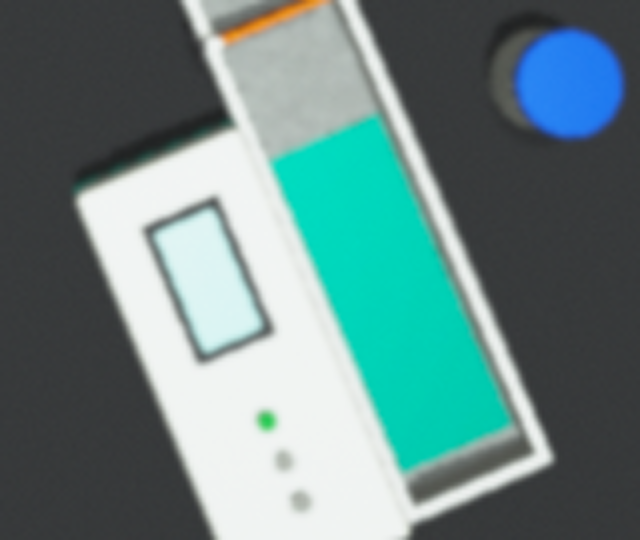

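The crops confirm it: a single teal-capped beaker standing in the lane (crop centre (249,280)), blue for the spare, and the green look-alikes outside the lane. The flap edge runs from (278,552) to (413,492) in crop 1, and the bay end corners are at (553,460) and (410,522) in crop 2. Next I'll fit the lane pose.

Run:
```python
from station import *
from h import *
from scipy.optimize import least_squares
T=get_image("top");S=get_image("scene")
c1=lambda u,v:((u+.5)/5-.5+235,(v+.5)/5-.5+130)
c2=lambda u,v:((u+.5)/4-.5+235,(v+.5)/4-.5+230)
L=[(c1(60,100),(-195,-38,34)),(c1(243,32),(-195,38,34)),(c2(553,460),(245,38,34)),(c2(410,522),(245,-38,34)),(c1(415,493),(0,27,53)),(c1(84,106),(-195,-32,8))]
uv=np.array([a for a,_ in L]);P=np.array([b for _,b in L])/1000
def w(p,P):
    c,s=np.cos(p[2]),np.sin(p[2]);P=np.atleast_2d(P);return np.c_[p[0]+c*P[:,0]-s*P[:,1],p[1]+s*P[:,0]+c*P[:,1],P[:,2]]
r=least_squares(lambda p:(proj(T,w(p,P))-uv).ravel(),[.53,-.07,-2.75]);p=r.x
print(p,np.degrees(p[2]),r.fun.reshape(-1,2).round(1))
R=np.array([[np.cos(p[2]),-np.sin(p[2])],[np.sin(p[2]),np.cos(p[2])]])
np.save("lane.npy",p)
def cen(d,lo,hi,box):
    h=cv2.cvtColor(d["image"],cv2.COLOR_BGR2HSV);m=cv2.inRange(h,lo,hi);k=np.zeros_like(m);x0,y0,x1,y1=box;k[y0:y1,x0:x1]=m[y0:y1,x0:x1]
    M=cv2.moments(k,True);return (M["m10"]/M["m00"],M["m01"]/M["m00"]),M["m00"]
for d,box in((T,(265,165,305,205)),(S,(205,170,245,198))):
    a,n=cen(d,(80,120,60),(95,255,255),box);b=ray(d,a,.063);print("beaker",a,n,b,(R.T@(b[:2]-p[:2])).round(4))
print("scene overlay",proj(S,w(p,P)).round(0))
print("objs in lane", [(n,(R.T@(ray(T,u,z)[:2]-p[:2])).round(3)) for n,u,z in(("spare",(377,250),.055),("bottle",(212,216),.14),("mouse",(334,152),.03))])
```

```text
[ 0.52250535 -0.07811378 -2.76939175] -158.6744592452282 [[ 0.9  0.2]
 [-0.5 -0.7]
 [ 0.3  0. ]
 [-0.5  0.5]
 [ 0.5 -0.4]
 [-0.7  0.4]]
beaker (284.3424408014572, 185.64116575591984) 549.0 [ 0.61346867 -0.04096951  0.063     ] [-0.0982 -0.0015]
beaker (225.1206896551724, 185.97536945812809) 406.0 [ 0.618528   -0.04215607  0.063     ] [-0.1025  0.0014]
scene overlay [[259. 227.]
 [221. 237.]
 [172.  86.]
 [202.  79.]
 [200. 154.]
 [256. 234.]]
objs in lane [('spare', array([0.081, 0.113])), ('bottle', array([-0.092, -0.142])), ('mouse', array([-0.125,  0.12 ]))]
```

Lane fit: origin (0.5225, -0.078), heading -158.7°, residuals under 1 px. The beaker is at lane x ≈ -100 mm, y ≈ 0, which is within its stated range.

**Plan:**
- Point the fingers along the lane, fully open, straddling the beaker.
- On a straight push, the front finger opens the flap. Its side holds the flap at about 1.2 rad until the beaker is in the doorway.
- The rear finger then pushes the beaker through to about x = 115, and I lift out.

First I travel high.

Request:
step_arm --deltas '[{"jaw": -1,"delta_pos": [-3.15,-1.73,0],"turn": [0,0,0]},{"jaw": -1,"delta_pos": [-3.15,-1.73,0],"turn": [0,0,0]},{"jaw": -1,"delta_pos": [-3.15,-1.73,0],"turn": [0,0,0]},{"jaw": -1,"delta_pos": [-3.15,-1.73,0],"turn": [0,0,0]},{"jaw": -1,"delta_pos": [-3.15,-1.73,0],"turn": [0,0,0]},{"jaw": -1,"delta_pos": [-3.15,-1.73,0],"turn": [0,0,0]},{"jaw": -1,"delta_pos": [-3.15,-1.73,0],"turn": [0,0,0]},{"jaw": -1,"delta_pos": [-3.15,-1.73,0],"turn": [0,0,0]},{"jaw": -1,"delta_pos": [-3.15,-1.73,0],"turn": [0,0,0]},{"jaw": -1,"delta_pos": [-3.15,-1.73,0],"turn": [0,0,0]},{"jaw": -1,"delta_pos": [-3.15,-1.73,0],"turn": [0,0,0]},{"jaw": -1,"delta_pos": [-3.15,-1.73,0],"turn": [0,0,0]}]'

```text
time: 1.35
eef_pos: [0.4764, 0.1303, 0.3041]
eef_rot: [[-0.91, 0.415, 0.0], [0.415, 0.91, 0.0], [-0.0, 0.0, -1.0]]
force: [1.5, 0.2, -0.3]
width: 1.002
grip_force: 0.0
```

Request:
step_arm --deltas '[{"jaw": -1,"delta_pos": [-3.15,-1.73,0],"turn": [0,0,0]},{"jaw": -1,"delta_pos": [-3.15,-1.73,0],"turn": [0,0,0]},{"jaw": -1,"delta_pos": [-3.15,-1.73,0],"turn": [0,0,0]},{"jaw": -1,"delta_pos": [-3.15,-1.73,0],"turn": [0,0,0]},{"jaw": -1,"delta_pos": [-3.15,-1.73,0],"turn": [0,0,0]},{"jaw": -1,"delta_pos": [-3.15,-1.73,0],"turn": [0,0,0]},{"jaw": -1,"delta_pos": [0,0,0],"turn": [0,0,-7.1]},{"jaw": -1,"delta_pos": [0,0,0],"turn": [0,0,-7.1]},{"jaw": -1,"delta_pos": [0,0,0],"turn": [0,0,-7.1]},{"jaw": -1,"delta_pos": [0,0,0],"turn": [0,0,-7.1]},{"jaw": -1,"delta_pos": [0,0,0],"turn": [0,0,-7.1]},{"jaw": -1,"delta_pos": [0,0,0],"turn": [0,0,-7.1]}]'

```text
time: 2.35
eef_pos: [0.6045, -0.041, 0.3037]
eef_rot: [[-0.949, -0.316, -0.0], [-0.316, 0.949, 0.0], [0.0, 0.0, -1.0]]
force: [-0.2, 0.4, 0.3]
width: 0.998
grip_force: 0.0
```

Request:
step_arm --deltas '[{"jaw": -1,"delta_pos": [0,0,0],"turn": [0,0,-7.1]},{"jaw": -1,"delta_pos": [0,0,0],"turn": [0,0,-7.1]},{"jaw": -1,"delta_pos": [0,0,0],"turn": [0,0,-7.1]},{"jaw": -1,"delta_pos": [0,0,0],"turn": [0,0,-7.1]},{"jaw": -1,"delta_pos": [0,0,0],"turn": [0,0,-7.1]},{"jaw": -1,"delta_pos": [0,0,0],"turn": [0,0,-7.1]},{"jaw": -1,"delta_pos": [0,0,0],"turn": [0,0,-7.1]},{"jaw": -1,"delta_pos": [0,0,0],"turn": [0,0,-7.1]},{"jaw": -1,"delta_pos": [0,0,0],"turn": [0,0,-7.1]},{"jaw": -1,"delta_pos": [0,0,0],"turn": [0,0,-7.1]},{"jaw": -1,"delta_pos": [0,0,0],"turn": [0,0,-7.1]},{"jaw": -1,"delta_pos": [0,0,0],"turn": [0,0,-7.1]}]'

```text
time: 3.35
eef_pos: [0.6045, -0.0409, 0.3038]
eef_rot: [[0.236, -0.972, -0.0], [-0.972, -0.236, 0.0], [-0.0, 0.0, -1.0]]
force: [0.2, 0.4, -0.0]
width: 1.001
grip_force: 0.0
```

```bash
cat > st.py <<'E'
from station import *
from h import *
p=np.load("lane.npy");c,s=np.cos(p[2]),np.sin(p[2]);R=np.array([[c,-s],[s,c]])
S=sense();E=np.array(S["eef_rot"]);q=np.array(S["eef_pos"])
y=R.T@E[:2,1]
print("t",S["time"],"lane xy",(R.T@(q[:2]-p[:2])).round(4),"z",q[2].round(4),"yaw err",np.degrees(np.arctan2(y[1],y[0])).round(2),"tilt",E[:2,2].round(4),"F",np.round(S["force"],1),"w",S["width"],"j",np.round(S["joints"],2))
E
python3 st.py
```

```text
t 3.35 lane xy [-0.0899 -0.0049] z 0.3038 yaw err -7.69 tilt [-0.0002  0.    ] F [ 0.2  0.4 -0. ] w 1.0013201900078612 j [-0.19  0.45  0.08  1.2  -0.   -2.  ]
```

Request:
step_arm --deltas '[{"jaw": -1,"delta_pos": [0,0,0],"turn": [0,0,-3.9]},{"jaw": -1,"delta_pos": [0,0,0],"turn": [0,0,-3.8]},{"jaw": -1,"delta_pos": [0,0,3.5],"turn": [0,0,0]},{"jaw": -1,"delta_pos": [0,0,3.5],"turn": [0,0,0]},{"jaw": -1,"delta_pos": [0,0,3.5],"turn": [0,0,0]},{"jaw": -1,"delta_pos": [0,0,3.5],"turn": [0,0,0]},{"jaw": -1,"delta_pos": [0,0,0],"turn": [0,0,0]},{"jaw": -1,"delta_pos": [0,0,0],"turn": [0,0,0]}]'

```text
time: 4.02
eef_pos: [0.6034, -0.0407, 0.163]
eef_rot: [[0.358, -0.934, -0.004], [-0.934, -0.358, 0.001], [-0.002, 0.003, -1.0]]
force: [0.1, -0.2, 0.4]
width: 1.001
grip_force: 0.0
```

Run:
```python
exec(open("st.py").read())
w=get_image("wrist");a=w["image"].copy();d=get_image("scene")
def L(P):P=np.array(P,float)/1000;return np.c_[p[:2]+P[:,:2]@R.T,P[:,2]]
for u in proj(w,L([[-195,32,34],[0,32,34],[-100,-32,34],[-100,32,34],[0,27,53],[0,-32,53],[-100,0,63]])):
    if 0<u[0]<512 and 0<u[1]<384: cv2.circle(a,tuple(int(i) for i in u),4,(0,0,255),1)
b=d["image"][100:270,130:340]
a=cv2.resize(a,(450,338));b=cv2.resize(b,(338*210//170-70,338))
cv2.imwrite("pics/w1.png",np.hstack([a,b]))
```

```text
t 4.0167 lane xy [-0.089  -0.0054] z 0.163 yaw err -0.34 tilt [-0.0036  0.0007] F [ 0.1 -0.2  0.4] w 1.0009244891502758 j [-0.19  0.55 -0.14  0.89  0.   -2.13]
```

View pics/w1.png

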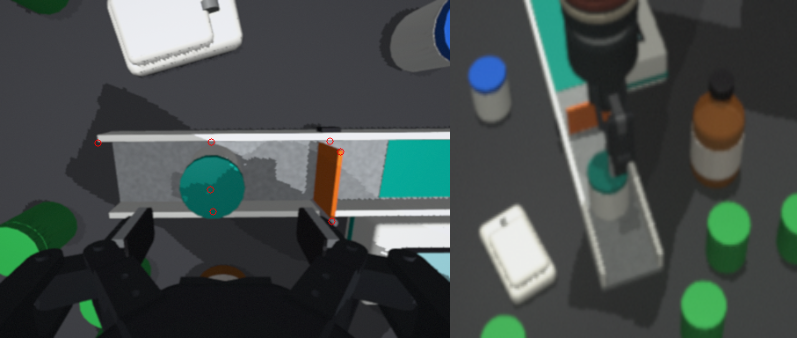

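The wrist view with the overlay matches the lane within about 3 mm, with the real lane slightly toward +y. The beaker is at (212,187) between the finger positions and the flap free edge is at (340,150). I'll shift 4 mm toward +y and 2 mm back, then descend.

Request:
step_arm --deltas '[{"jaw": -1,"delta_pos": [0.4,-0.2,1.0],"turn": [0,0,-0.3]},{"jaw": -1,"delta_pos": [0,0,1.5],"turn": [0,0,0]},{"jaw": -1,"delta_pos": [0,0,1.5],"turn": [0,0,0]},{"jaw": -1,"delta_pos": [0,0,1.5],"turn": [0,0,0]},{"jaw": -1,"delta_pos": [0,0,1.2],"turn": [0,0,0]},{"jaw": -1,"delta_pos": [0,0,0.6],"turn": [0,0,0]},{"jaw": -1,"delta_pos": [0,0,0],"turn": [0,0,0]},{"jaw": -1,"delta_pos": [0,0,0],"turn": [0,0,0]}]'

```text
time: 4.78
eef_pos: [0.6085, -0.0441, 0.0917]
eef_rot: [[0.363, -0.932, 0.001], [-0.932, -0.363, -0.0], [0.001, -0.001, -1.0]]
force: [0.3, 0.2, 0.3]
width: 1.001
grip_force: 0.0
```

```bash
python3 st.py
```

```text
t 4.7833 lane xy [-0.0925 -0.0004] z 0.0917 yaw err -0.03 tilt [ 0.0012 -0.0003] F [0.3 0.2 0.3] w 1.0007882743903915 j [-0.19  0.63 -0.2   0.73 -0.   -2.13]
```

Request:
step_arm --deltas '[{"jaw": -1,"delta_pos": [0,0.6,0],"turn": [0,0,0]},{"jaw": -1,"delta_pos": [0,0.9,0],"turn": [0,0,0]},{"jaw": -1,"delta_pos": [0,0.9,0],"turn": [0,0,0]},{"jaw": -1,"delta_pos": [0,0.9,0],"turn": [0,0,0]},{"jaw": -1,"delta_pos": [0,0.9,0],"turn": [0,0,0]},{"jaw": -1,"delta_pos": [0,0.9,0],"turn": [0,0,0]},{"jaw": -1,"delta_pos": [0,0.9,0],"turn": [0,0,0]},{"jaw": -1,"delta_pos": [0,0.9,0],"turn": [0,0,0]},{"jaw": -1,"delta_pos": [0,0.6,0],"turn": [0,0,0]}]'

```text
time: 5.53
eef_pos: [0.5369, -0.0717, 0.091]
eef_rot: [[0.363, -0.932, -0.0], [-0.932, -0.363, -0.0], [0.0, 0.0, -1.0]]
force: [3.0, 0.3, 0.6]
width: 1.0
grip_force: 1.4
```

```bash
python3 st.py
python3 - <<'E'
from station import *
import cv2,numpy as np
a=get_image("wrist")["image"];b=get_image("top")["image"][150:300,230:380]
cv2.imwrite("pics/w2.png",np.hstack([cv2.resize(a,(450,338)),cv2.resize(b,(338,338))]))
E
```

```text
t 5.5333 lane xy [-0.0157 -0.0008] z 0.091 yaw err -0.05 tilt [-0.0001 -0.0003] F [3.  0.3 0.6] w 0.9998707897952316 j [-0.27  0.53 -0.4   0.64 -0.   -2.21]
```

View pics/w2.png

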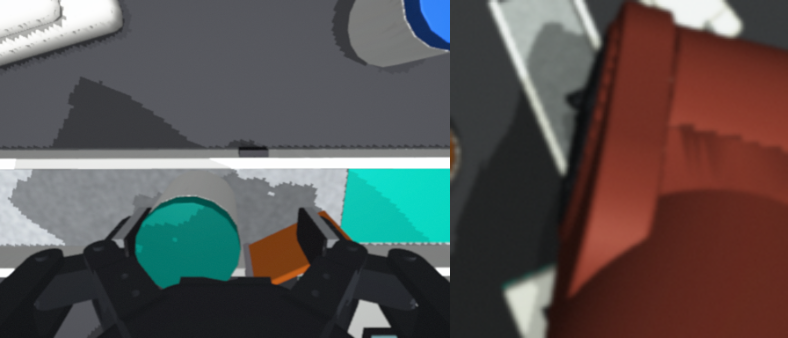

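The wrist view shows the front finger holding the flap well open at (290,245). The beaker at (190,235) is upright against the rear finger, still before the doorway. I'll push on through in one go.

Request:
step_arm --deltas '[{"jaw": -1,"delta_pos": [0,1.2,0],"turn": [0,0,0]},{"jaw": -1,"delta_pos": [0,1.3,0],"turn": [0,0,0]},{"jaw": -1,"delta_pos": [0,1.3,0],"turn": [0,0,0]},{"jaw": -1,"delta_pos": [0,1.3,0],"turn": [0,0,0]},{"jaw": -1,"delta_pos": [0,1.3,0],"turn": [0,0,0]},{"jaw": -1,"delta_pos": [0,1.3,0],"turn": [0,0,0]},{"jaw": -1,"delta_pos": [0,1.3,0],"turn": [0,0,0]},{"jaw": -1,"delta_pos": [0,1.3,0],"turn": [0,0,0]},{"jaw": -1,"delta_pos": [0,1.3,0],"turn": [0,0,0]},{"jaw": -1,"delta_pos": [0,1.3,0],"turn": [0,0,0]},{"jaw": -1,"delta_pos": [0,1.3,0],"turn": [0,0,0]},{"jaw": -1,"delta_pos": [0,0.8,0],"turn": [0,0,0]}]'

```text
time: 6.63
eef_pos: [0.3967, -0.1255, 0.0907]
eef_rot: [[0.363, -0.932, -0.002], [-0.932, -0.363, 0.001], [-0.001, 0.001, -1.0]]
force: [0.3, 0.1, -1.4]
width: 0.998
grip_force: 0.2
```

Request:
step_arm --deltas '[{"jaw": -1,"delta_pos": [0,0.4,0],"turn": [0,0,0]},{"jaw": -1,"delta_pos": [0,0,0],"turn": [0,0,0]},{"jaw": -1,"delta_pos": [0,0,0],"turn": [0,0,0]},{"jaw": -1,"delta_pos": [0,0,0],"turn": [0,0,0]},{"jaw": -1,"delta_pos": [0,0,0],"turn": [0,0,0]},{"jaw": -1,"delta_pos": [0,0,0],"turn": [0,0,0]}]'

```text
time: 7.13
eef_pos: [0.3948, -0.1269, 0.0909]
eef_rot: [[0.363, -0.932, 0.0], [-0.932, -0.363, -0.0], [0.0, -0.0, -1.0]]
force: [-1.0, -0.2, 0.8]
width: 1.002
grip_force: 0.0
```

```bash
python3 st.py
python3 - <<'E'
from station import *
import cv2,numpy as np
a=get_image("wrist")["image"];b=get_image("scene")["image"][60:260,130:330]
cv2.imwrite("pics/w3.png",np.hstack([cv2.resize(a,(450,338)),cv2.resize(b,(338,338))]))
E
```

```text
t 7.1333 lane xy [ 0.1367 -0.001 ] z 0.0909 yaw err -0.01 tilt [ 0.0001 -0.    ] F [-1.  -0.2  0.8] w 1.0017117461449077 j [-0.49  0.35 -0.74  0.48  0.   -2.43]
```

View pics/w3.png

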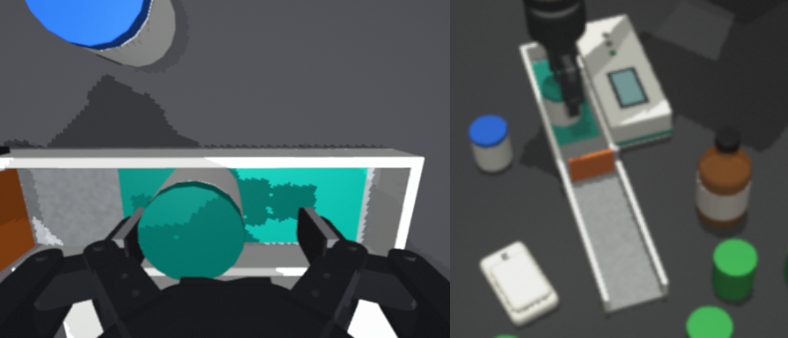

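The flap is shut (scene crop (592,165)) and the beaker stands upright in the bay (190,235). I'll back off 4 mm and lift straight out.

Request:
step_arm --deltas '[{"jaw": -1,"delta_pos": [0,-0.4,0],"turn": [0,0,0]},{"jaw": -1,"delta_pos": [0,0,0],"turn": [0,0,0]},{"jaw": -1,"delta_pos": [0,0,-1],"turn": [0,0,0]},{"jaw": -1,"delta_pos": [0,0,-2.5],"turn": [0,0,0]},{"jaw": -1,"delta_pos": [0,0,-3],"turn": [0,0,0]},{"jaw": -1,"delta_pos": [0,0,-3],"turn": [0,0,0]},{"jaw": -1,"delta_pos": [0,0,-3],"turn": [0,0,0]},{"jaw": -1,"delta_pos": [0,0,-3],"turn": [0,0,0]},{"jaw": -1,"delta_pos": [0,0,-1],"turn": [0,0,0]},{"jaw": -1,"delta_pos": [0,0,0],"turn": [0,0,0]},{"jaw": -1,"delta_pos": [0,0,0],"turn": [0,0,0]},{"jaw": -1,"delta_pos": [0,0,0],"turn": [0,0,0]}]'

```text
time: 8.23
eef_pos: [0.3978, -0.1253, 0.255]
eef_rot: [[0.363, -0.932, -0.001], [-0.932, -0.363, 0.001], [-0.001, 0.001, -1.0]]
force: [-0.2, 0.4, 0.9]
width: 1.001
grip_force: 0.0
```

Run:
```python
exec(open("st.py").read())
w=get_image("wrist");b=get_image("scene")["image"][60:260,130:330]
h=cv2.cvtColor(w["image"],cv2.COLOR_BGR2HSV)
cv2.imwrite("pics/w4.png",np.hstack([cv2.resize(w["image"],(450,338)),cv2.resize(b,(338,338))]))
```

```text
t 8.2333 lane xy [ 0.1334 -0.0014] z 0.255 yaw err -0.03 tilt [-0.0011  0.0006] F [-0.2  0.4  0.9] w 1.0012030331411392 j [-0.48  0.13 -0.5   0.94  0.   -2.42]
```

View pics/w4.png

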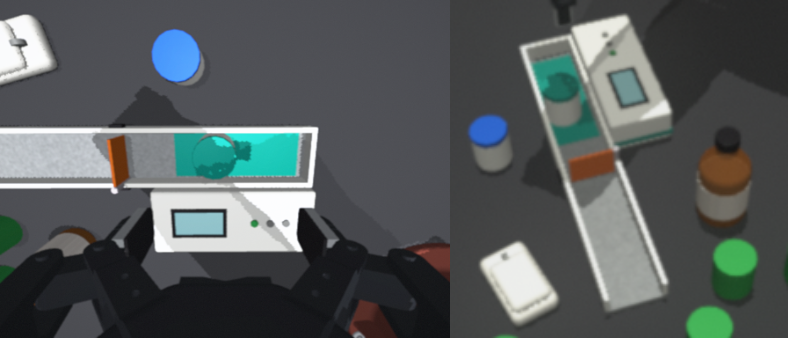

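The flap is shut at (118,160) and the beaker stands in the bay at (213,157), at lane x ≈ 115–120 mm. The bystanders have not moved and the gripper is well clear, so I'm handing in.

```bash
python3 -c "
from station import *
print(hand_in())"
```

```text
the job is handed in; nothing more can be done
None
```

The job is handed in (no verdict came back): the beaker stands upright in the bay about 115 mm past the doorway, the flap is shut behind it, the bystanders look unmoved in the last pictures, and the arm is clear; the lane heading measured about -159°, not the stated 60–120°, so I worked from the camera fit.

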